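# Open a tester's cell cover by its hidden catch

### The job

The cells in the grey tester have to be checked: open its cell cover. The cover is locked by a catch hidden somewhere along the floor of the long shallow channel in the tester's top, flush with that floor and of the same plastic, so feel along the channel with light presses of the shut fingertips until the floor gives way, and press the catch right down there so that the cover springs free; then push the cover by its thumb step all the way open and leave it so. Only touch and push: pick nothing up, never push hard, and leave the tools and other things lying around where they are.

Things in the scene. Friction and masses are not known exactly. Their poses are not given: they have to be found in the camera images.
- tester: grey box fixed to the table, 120 (x) x 232 (y) x 90 mm high; origin at the centre of its underside; its -x side (vents, sockets) faces the robot, yaw within 0.2 rad. In its top (deck), nearer the -x side, lies the channel; behind it (+x) the small cell cover on two guide rails (4 mm above the deck)
- channel (a point): centre of the channel's floor, axes as the tester's. The channel is flat, 1.5 mm deep, 52 mm wide (x), 108 mm long (y). The hidden catch is a flush button in it, 51 (x) x 46 mm (y), centred on the middle line at an unknown y from -30 to +30 mm of this point. The other floor is rigid: the whole end of the shut fingers must be over the catch to push it down
- catch (a joint): how far the catch is pressed down, m: 0 flush, 0.006 fully down. A spring lifts it again; it gives from about 1.2 N and takes about 3 N to go fully down. The cover is released at about 0.004
- cover (a joint): how far the cover has slid towards the tester's -y, m: about 0 shut, 0.040 fully open (end stop). Shut, it is locked and cannot be pushed open. When the catch is pressed it springs by itself to about 0.012 and stops there; from there it takes 2 to 4 N to push, and it stays where it is left
- cover_step (a point): middle of the upright end face (12 mm high, 34 mm wide) of the cover's thumb step, looking to the tester's +y; moves with the cover; axes as the tester's. The step is a wedge, sloping down to -y. The cover plate, 38 mm wide (x), has its top 6 mm below this point, 4.3 mm above the deck, and reaches 20 mm past the face to +y. Push the face towards -y
- screwdriver: loose slotted screwdriver with a red handle, 203 mm long, 25 mm high, on the table in front of the tester; origin under its middle. Leave it alone
- marker: loose black felt marker, about 130 mm long, 16 mm high, on the table to the left (+y) of the tester; origin under its middle. Leave it alone
- stepper: loose small stepper motor with a pinion, about 95 x 59 x 32 mm, on the table behind the tester; origin under its middle. Leave it alone
- card_stack: loose banded stack of plug-in cards, 68 x 96 x 22 mm, on the table behind the tester, to the right; origin under its middle. Leave it alone
- mouse: loose old computer mouse, 99 x 79 x 34 mm, in the flat brown crate at the left; origin under its middle. Leave it alone

How it is judged (in metres and radians):
On the way:
1. the catch has been pressed and the cover has sprung free (value of joint cover above 0.007 m), for 0.1 s.
At the end, for the whole second after the job is handed in: the cover stands at least 36 mm open (of 40), the catch has come up again (within 2 mm), and every loose thing is within 25 mm of where it was (value of joint cover above 0.036 m and value of joint catch below 0.002 m and distance of each of screwdriver, marker, stepper, card_stack, mouse from where it was at the start of the episode below 0.025 m); the robot touches nothing.
It fails at once if a finger pushes on anything with more than 90 N (contact force between the fingers and anything else above 90 N).
It fails at once if a loose thing is lifted or carried off (distance of any of screwdriver, marker, stepper, card_stack, mouse from where it was at the start of the episode above 0.03 m).
It also fails if it takes over 51 s, if anything falls off the work surface, if the arm or the gripper's body presses on something with over 40 N, if the wrist force passes 120 N, or if a joint passes its speed limit or range.

### The arm

A 6-joint arm with a two-finger parallel gripper is mounted at the origin on a cart in front of the work surface, level with it; the furniture and walls round the work are solid. World frame = base frame: x ahead of the robot, y to its left, z up, the work surface at z = 0. Lengths are in mm, angles in rad, forces in N, time in s.
With the tool pointing down it reaches from about 350 to 975 mm from the base axis. Payload 7.1 kg.
Tool frame: the origin (TCP) lies at the very end of the fingers, on their centre line; the grasp point (between the pads) lies 19 mm behind it (ctrl.grasp_offset is the distance from the TCP to the grasp point, in mm); z points along the fingers, y is the line along which they close (so a half turn about z gives the same grasp; the last joint's range is limited). The gripper opens to 88 mm and grips with 3 to 60 N. Pads are 20 mm wide; open, the fingers measure 115 mm over their backs; the gripper's body (75 mm by 178 mm) begins 61 mm behind the grasp point.
Start: joints at [1.273, 0.423, 1.63, -0, 1.089, -0.019], TCP at [171.97, 600.859, 222.675] pointing down, gripper open.
Joint ranges: [-3, 3], [-0.9, 2.11], [0.09, 2.58], [-1.31, 4.45], [0.11, 2.69], [-2.54, 2.54]. Speed limits (rad/s): [2.39, 2.39, 3.01, 3.14, 3.14, 3.14].

### API

Orientations are given as a rotation vector (axis times angle).
In Python, from workcell import ctrl, viewer, ticket, models gives the robot as it stands.
- The arm moves only by the tool play_rows, never from a script. Its arguments are lists of equal length, an entry for each row: "dp": the shift along the world's x, y, z in mm, a list of three; "yaw": the turn about the world's z in degrees. In form: {"dp": [[tx, ty, tz], ...], "yaw": [yaw, ...]}. A call has 1 to 8 rows; each row shifts and turns the commanded pose from where the row before left it; what a row does not reach is not made up. A row lasts 1/12 s, in which the tool goes at most 41.7 mm and 7.16 degrees, less where a joint would pass 70% of its speed; a pose out of reach is approached as far as the arm can. A call is refused whole if a number of a shift passes 41.7 or a number of a turn 7.16, either way. A call with a gripper value outside its range is refused whole. "gripper" is the closure, from 0 (fully open) to 1 (shut), set as the call begins (left out, the last holds). The fingers move at their own pace and stop on an object; the grip force is fixed at half the most. Time passes only in rows, so rows that do not move let the fingers close. It gives the time, the measured TCP pose, the force, the opening and the grip force at its end, in the units of the state.
- ctrl.get_obs(): the state, without advancing time (a new reading comes with each control period).
- viewer.get_image(name): name is "side" or "top" or "wrist"; returns a dict with "pixels" (480x640x3 uint8, red, green, blue), "range_z" (480x640 float32, mm along the optical axis (not along the pixel's ray), 0 where there is no reading), "fx", "fy", "cx", "cy" (pixels), "T" (4x4, takes a point from camera to world coordinates); the wrist camera has in their place "hand_eye" (4x4, takes a point from camera to tool coordinates, whose origin is the TCP and whose axes are the flange's). Camera axes: x right, y up, looking along -z (the intrinsics and any distortion apply to the point x, -y, -z); pixel columns grow to the right and rows downward; lengths in mm; the calibration is good to about 2 mm. The wrist camera is an equidistant fisheye: a pixel r from the principal point sees the ray r / f radians off the axis. A picture is of the moment at which its call begins: read the wrist's pose just before it.
- ticket.close_job(): hands the job in; it is judged then, once.
Trained networks look in a picture, given as the dict that the camera call returned (one of the last four; its "shot" number tells which), for a name from the list of things; names that differ only in an ending like _2 or _b are one class to them, and where a whole thing is asked for, a point or a joint stands for the part that bears it (a point fixed in the world has none). Each returns a list of dicts, best first, with "conf" (0 to 1); they miss things now and then, are a little off and sometimes report something else, mostly with a low value. They report only what shows in the picture. A call takes as long as a camera call.
- models.look_for(picture, name): "bbox" ([centre column, centre row, width, height] in pixels, round what is visible of it).
- models.landmark_of(picture, name): "location" ([column, row] in pixels: a listed point, or the origin of a listed thing).
The state is a dict: "t": time; "qpos": joint angles; "qvel": joint speeds; "joint_torque": joint torques, N m; "ee_pos": TCP position; "orientation": TCP orientation; "ft_force": force on the tool from outside, world axes, zero at the start; "moment": the same for the moment, N m; "width": finger opening in mm; "grasp_force": force on a finger pad.
Only numpy, scipy, OpenCV 4.12 (cv2) and the standard library are available. Lean on these libraries where they do the work, as an engineer would, in place of code of your own. Each camera call takes 0.05 s, during which the arm holds its last target. There are 200 camera calls.

## Working session

There is one attempt and no reset: what is moved stays moved. The work goes in short steps, Python scripts to look and compute and a tool call to move; the robot and the scene stay as the last step left them, time stands still between calls to the robot, and variables do not carry over. Pictures are saved under pics/ and viewed, at most 10 in all, crops included, and the job is handed in when it is done.

Besides the shell and the picture viewer there is one more tool, called after "Request:" as name(argument=value, ...) on one line, values as JSON. play_rows: Moves the arm, as the interface text tells. Its arguments: {"type":"object","properties":{"dp":{"type":"array"},"yaw":{"type":"array"},"gripper":{"type":"number"}},"required":["dp","yaw"]}

```bash
mkdir -p pics; cat > h.py <<'E'
import numpy as np, cv2
from workcell import ctrl, viewer, ticket, models
def world(im,u,v,d=None):
    u0,v0=int(round(u)),int(round(v))
    if d is None:
        p=im["range_z"][v0-2:v0+3,u0-2:u0+3]; d=np.median(p[p>0])
    c=np.array([(u-im["cx"])/im["fx"]*d,-(v-im["cy"])/im["fy"]*d,-d,1])
    return (im["T"]@c)[:3]
def save(im,n): cv2.imwrite("pics/"+n,cv2.cvtColor(im["pixels"],cv2.COLOR_RGB2BGR))
E
python3 - <<'E'
from h import *
for n in("top","side"):
    im=viewer.get_image(n); save(im,n+"0.png"); print(n,[k for k in im], im["fx"])
    for o in("tester","channel","cover_step"):
        for r in models.landmark_of(im,o)[:2]:
            print(o,r["conf"],r["location"],world(im,*r["location"]).round(1))
    print(models.look_for(im,"tester")[:1])
o=ctrl.get_obs();print(o["t"],o["ee_pos"],o["orientation"],o["ft_force"],o["width"])
E
```

```text
top ['pixels', 'range_z', 'fx', 'fy', 'cx', 'cy', 'T', 'shot'] 609.7268316276537
tester 0.87 [428.9, 249.3] [ 429.1 -205.4   87.7]
tester 0.48 [345.4, 272.3] [373.7   9.7  15.8]
channel 0.97 [430.7, 256.4] [ 410.5 -209.9   87.3]
cover_step 0.96 [413.7, 232.2] [ 472.3 -164.9   96. ]
[{'bbox': [431.9, 248.6, 96.2, 64.6], 'conf': 0.75}]
side ['pixels', 'range_z', 'fx', 'fy', 'cx', 'cy', 'T', 'shot'] 449.40811277529116
tester 0.73 [311.4, 321.1] [ 433.2 -335.2   85. ]
tester 0.36 [276.3, 307.8] [ 361.3 -294.6   88.6]
channel 0.61 [299.5, 287.4] [ 403.3 -215.3   87.7]
cover_step 0.82 [330.2, 272.7] [ 470.1 -181.9  104.8]
[{'bbox': [308.5, 309.6, 67.7, 99.1], 'conf': 0.9}]
0.5 [171.96986074 600.84200892 222.64463089] [-4.36517421e-01 -3.11111243e+00  5.83281057e-05] [0.1683063  0.68674403 0.36216077] 87.85907144170835
```

View pics/top0.png

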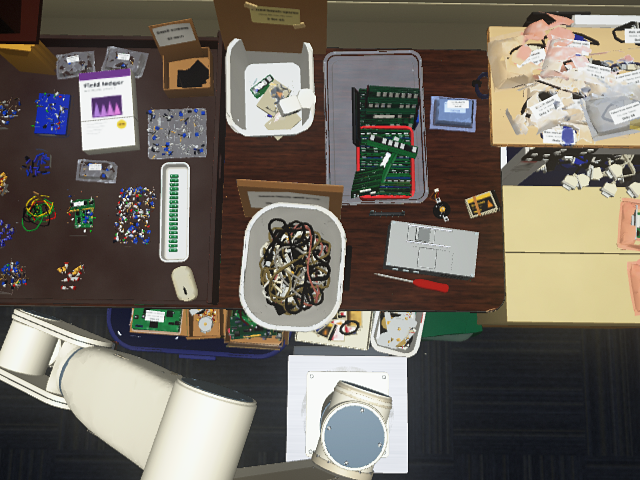

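The top view shows the tester at cols 387–478, rows 222–278, with the cover at about (425,235) and the screwdriver in front at (430,285). Next I'll get its yaw from depth, and how tall the obstacles are along the path.

```bash
python3 - <<'E'
from h import *
im=viewer.get_image("top"); d=im["range_z"]; v,u=np.mgrid[:480,:640]
c=np.stack([(u-im["cx"])/im["fx"]*d,-(v-im["cy"])/im["fy"]*d,-d,np.ones_like(d)],-1)
W=c@im["T"].T; X,Y,Z=W[...,0],W[...,1],W[...,2]
m=(abs(X-430)<110)&(abs(Y+210)<170)&(Z>80)&(Z<110)
P=np.stack([X[m],Y[m]],-1).astype(np.float32)
print(cv2.minAreaRect(P),np.median(Z[m]))
for y in range(-350,650,100):
    print(y,[int(Z[(d>0)&(abs(X-x)<50)&(abs(Y-y)<50)].max(initial=-1)) for x in range(200,700,100)])
big=cv2.resize(cv2.cvtColor(im["pixels"],cv2.COLOR_RGB2BGR)[215:300,370:490],None,fx=6,fy=6,interpolation=cv2.INTER_CUBIC); cv2.imwrite("pics/c1.png",big)
E
```

```text
((432.5146179199219, -213.57386779785156), (233.0316619873047, 121.90602111816406), 82.84138488769531) 90.32100828661373
-350 [-1, 13, 101, 97, 32]
-250 [-1, 35, 102, 102, 36]
-150 [5, 35, 103, 168, 102]
-50 [9, 18, 99, 167, 152]
50 [141, 202, 170, 188, 218]
150 [142, 201, 234, 216, 222]
250 [141, 170, 160, 220, 221]
350 [765, 115, 113, 113, 115]
450 [718, 63, 50, 45, 42]
550 [637, 62, 48, 67, 63]
```

View pics/c1.png

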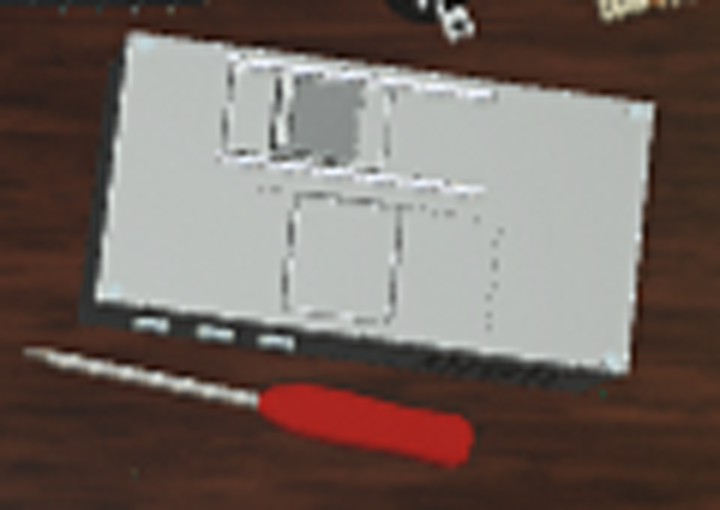

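Request:
play_rows(dp=[[18, -32, 12], [18, -32, 12], [18, -32, 12], [18, -32, 12], [18, -32, 10], [18, -32, 10], [18, -32, 6], [18, -32, 6]], yaw=[1.1, 1.1, 1.1, 1.1, 1.1, 1.1, 1.1, 1.1], gripper=1)

```text
t: 1.22
ee_pos: [316.5, 343.4, 303.5]
orientation: [0.194, 3.135, 0.001]
ft_force: [1.0, 0.7, 0.4]
width: 38.1
grasp_force: 0.0
```

Request:
play_rows(dp=[[12, -38, 0], [12, -38, 0], [12, -38, 0], [12, -38, 0], [12, -38, 0], [12, -38, 0], [12, -38, 0], [0, -38, 0]], yaw=[0, 0, 0, 0, 0, 0, 0, 0])

```text
t: 1.88
ee_pos: [401.5, 38.9, 303.3]
orientation: [0.197, 3.133, 0.0]
ft_force: [0.8, -0.6, 0.9]
width: 0.7
grasp_force: 0.0
```

Request:
play_rows(dp=[[0, -38, 0], [0, -38, 0], [0, -38, 0], [0, -38, 0], [0, -30, -20], [0, -25, -30], [0, -23, -30], [0, 0, -30]], yaw=[0, 0, 0, 0, 0, 0, 0, 0])

```text
t: 2.55
ee_pos: [400.7, -192.7, 192.2]
orientation: [0.201, 3.132, -0.003]
ft_force: [0.8, 0.2, 0.1]
width: 0.4
grasp_force: 0.0
```

Request:
play_rows(dp=[[0, 0, 0], [0, 0, 0]], yaw=[0, 0])

```text
t: 2.72
ee_pos: [398.9, -188.8, 192.0]
orientation: [-0.197, -3.132, -0.002]
ft_force: [-0.5, 0.6, 1.1]
width: 0.4
grasp_force: 0.0
```

```bash
cat >> h.py <<'E'
from scipy.spatial.transform import Rotation as R
def wpose():
    o=ctrl.get_obs(); T=np.eye(4); T[:3,:3]=R.from_rotvec(o["orientation"]).as_matrix(); T[:3,3]=o["ee_pos"]; return T
def wray(im,T,u,v,z):
    "fisheye pixel -> world point on plane z"
    a,b=(u-im["cx"])/im["fx"],(v-im["cy"])/im["fy"]; th=np.hypot(a,b)
    k=np.sin(th)/max(th,1e-9); r=np.array([a*k,-b*k,-np.cos(th)])
    M=T@im["hand_eye"]; d=M[:3,:3]@r; return M[:3,3]+d*(z-M[2,3])/d[2]
E
python3 - <<'E'
from h import *
T=wpose(); im=viewer.get_image("wrist"); save(im,"w1.png"); print(T.round(3))
for o,z in(("channel",88.5),("cover_step",100.5),("tester",0)):
    for r in models.landmark_of(im,o)[:2]: print(o,r["conf"],r["location"],wray(im,T,*r["location"],z).round(1))
E
```

```text
[[-9.92000e-01  1.26000e-01 -3.00000e-03  3.98946e+02]
 [ 1.26000e-01  9.92000e-01  2.00000e-03 -1.88767e+02]
 [ 4.00000e-03  1.00000e-03 -1.00000e+00  1.91990e+02]
 [ 0.00000e+00  0.00000e+00  0.00000e+00  1.00000e+00]]
cover_step 0.59 [357.9, 322.3] [ 466.1 -172.1  100.5]
```

View pics/w1.png

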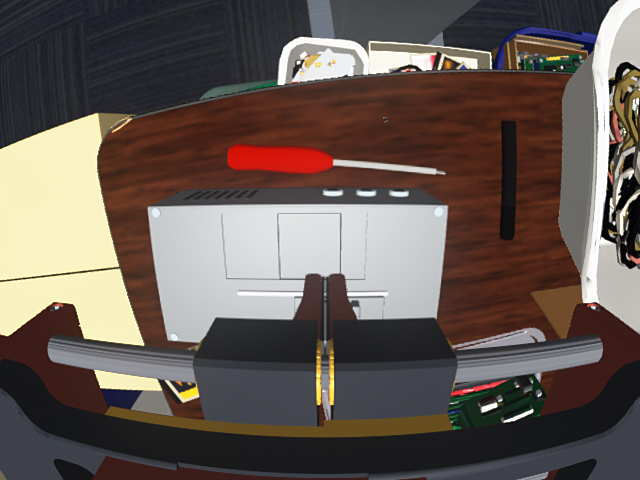

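The wrist view shows the channel outline at cols 223–367, rows 213–278, with a fine-line rectangle at cols 278–341, probably the catch. The cover is behind the fingers.

```bash
python3 - <<'E'
from h import *
T=wpose(); im=viewer.get_image("wrist")
for u,v in((223,213),(223,278),(367,213),(365,278),(278,213),(278,278),(341,213),(341,279)): print(u,v,wray(im,T,u,v,88.5).round(1))
E
```

```text
223 213 [ 374.  -264.    88.5]
223 278 [ 425.9 -274.8   88.5]
367 213 [ 387.5 -157.    88.5]
365 278 [ 438.8 -163.1   88.5]
278 213 [ 379.5 -222.2   88.5]
278 278 [ 430.6 -230.4   88.5]
341 213 [ 385.2 -176.1   88.5]
341 279 [ 437.2 -181.8   88.5]
```

Request:
play_rows(dp=[[5, -6, -25], [4, -6, -25], [0, 0, -25], [0, 0, -12], [0, 0, -6], [0, 0, 0]], yaw=[0, 0, 0, 0, 0, 0])

```text
t: 3.47
ee_pos: [408.9, -200.7, 99.5]
orientation: [-0.195, -3.135, -0.0]
ft_force: [0.3, 0.1, 0.1]
width: 0.3
grasp_force: 0.0
```

Request:
play_rows(dp=[[0, 0, -2], [0, 0, -2], [0, 0, -2], [0, 0, -1], [0, 0, 0], [0, 0, 0]], yaw=[0, 0, 0, 0, 0, 0])

```text
t: 3.97
ee_pos: [409.1, -201.2, 92.9]
orientation: [0.197, 3.135, -0.0]
ft_force: [-0.3, -0.3, 0.1]
width: -0.0
grasp_force: 0.0
```

Request:
play_rows(dp=[[0, 0, -1.5], [0, 0, -1.5], [0, 0, -1], [0, 0, -1], [0, 0, 0], [0, 0, 0]], yaw=[0, 0, 0, 0, 0, 0])

```text
t: 4.47
ee_pos: [409.0, -201.2, 87.7]
orientation: [-0.197, -3.135, -0.0]
ft_force: [-0.1, -0.2, 1.5]
width: 0.4
grasp_force: 0.6
```

Request:
play_rows(dp=[[0, 0, -1], [0, 0, -1], [0, 0, 0], [0, 0, 0]], yaw=[0, 0, 0, 0])

```text
t: 4.8
ee_pos: [409.0, -201.2, 85.7]
orientation: [0.197, 3.135, -0.0]
ft_force: [0.6, 0.0, 1.6]
width: 0.5
grasp_force: 1.0
```

The floor gives way under a light force, so this is the catch.

Request:
play_rows(dp=[[0, 0, -1], [0, 0, -1], [0, 0, -0.8], [0, 0, 0], [0, 0, 0], [0, 0, 0]], yaw=[0, 0, 0, 0, 0, 0])

```text
t: 5.3
ee_pos: [409.0, -201.2, 82.9]
orientation: [0.197, 3.135, -0.0]
ft_force: [-1.8, -0.1, 3.7]
width: 0.4
grasp_force: 1.5
```

Request:
play_rows(dp=[[0, 0, 12], [0, 0, 25], [0, 0, 30], [20, 0, 30], [30, 0, 10], [30, 0, 0], [10, 0, 0], [0, 0, 0]], yaw=[0, 0, 0, 0, 0, 0, 0, 0])

```text
t: 5.97
ee_pos: [500.7, -201.1, 189.7]
orientation: [0.195, 3.135, -0.0]
ft_force: [-0.2, -0.1, 0.3]
width: 0.3
grasp_force: 0.0
```

```bash
python3 - <<'E'
from h import *
T=wpose(); im=viewer.get_image("wrist"); save(im,"w2.png"); print(T[:3,3])
for r in models.landmark_of(im,"cover_step")[:2]: print(r["conf"],r["location"],wray(im,T,*r["location"],100.5).round(1))
E
```

```text
[ 500.73296726 -201.09075627  189.67137426]
0.68 [343.3, 192.4] [ 466.7 -185.1  100.5]
```

View pics/w2.png

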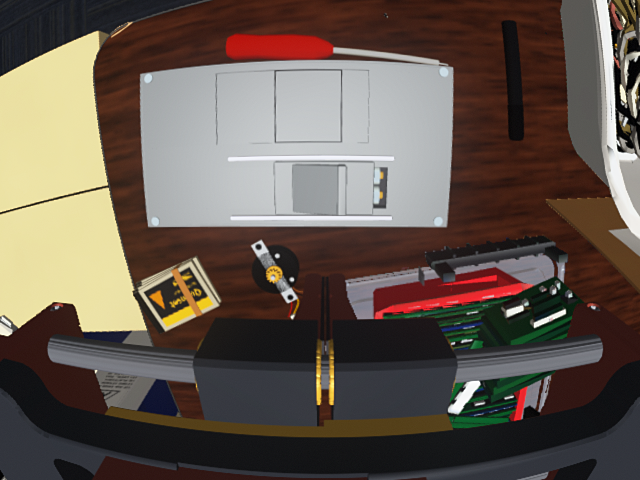

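The cover has sprung: cells are visible at cols 373–386, and the step's face is at (343,190), 13 mm from where it was. I'll go in behind the face (+y side).

Request:
play_rows(dp=[[-16, 20, -10], [-15, 21, -25], [0, 0, -25], [0, 0, -18], [0, 0, -8], [0, 0, -3], [0, 0, -2.5], [0, 0, 0]], yaw=[0, 0, 0, 0, 0, 0, 0, 0])

```text
t: 6.73
ee_pos: [467.9, -160.4, 98.6]
orientation: [0.197, 3.135, -0.0]
ft_force: [-0.2, -0.1, -0.1]
width: 0.3
grasp_force: 0.0
```

Request:
play_rows(dp=[[-0.5, -4, 0], [-0.5, -4, 0], [-0.4, -3, 0], [-0.4, -3, 0], [-0.4, -3, 0], [-0.2, -2, 0], [0, 0, 0]], yaw=[0, 0, 0, 0, 0, 0, 0])

```text
t: 7.32
ee_pos: [465.6, -179.6, 98.5]
orientation: [0.197, 3.135, -0.0]
ft_force: [0.5, -0.0, 1.1]
width: 0.6
grasp_force: 0.0
```

Request:
play_rows(dp=[[-0.4, -3, 0], [-0.4, -3, 0], [-0.4, -3, 0], [-0.2, -2, 0], [0, 0, 0]], yaw=[0, 0, 0, 0, 0])

```text
t: 7.73
ee_pos: [464.1, -190.5, 98.3]
orientation: [-0.197, -3.135, 0.0]
ft_force: [-0.0, 0.5, -0.2]
width: 0.6
grasp_force: 0.0
```

Request:
play_rows(dp=[[-0.4, -3, 0], [-0.4, -3, 0]], yaw=[0, 0])

```text
t: 7.9
ee_pos: [463.3, -196.1, 98.3]
orientation: [-0.196, -3.135, -0.0]
ft_force: [0.5, 2.8, 1.0]
width: 0.9
grasp_force: 1.3
```

```bash
python3 - <<'E'
from h import *
T=wpose()
im=viewer.get_image("side"); 
cv2.imwrite("pics/s1.png",cv2.resize(cv2.cvtColor(im["pixels"],cv2.COLOR_RGB2BGR)[220:370,240:400],None,fx=4,fy=4,interpolation=cv2.INTER_CUBIC))
for r in models.landmark_of(im,"cover_step")[:2]: print(r["conf"],r["location"],world(im,*r["location"]).round(1))
E
```

```text
0.72 [327.9, 281.5] [ 465.  -218.8  104.1]
0.42 [380.8, 369.0] [ 562.8 -395.9   19.9]
```

View pics/s1.png

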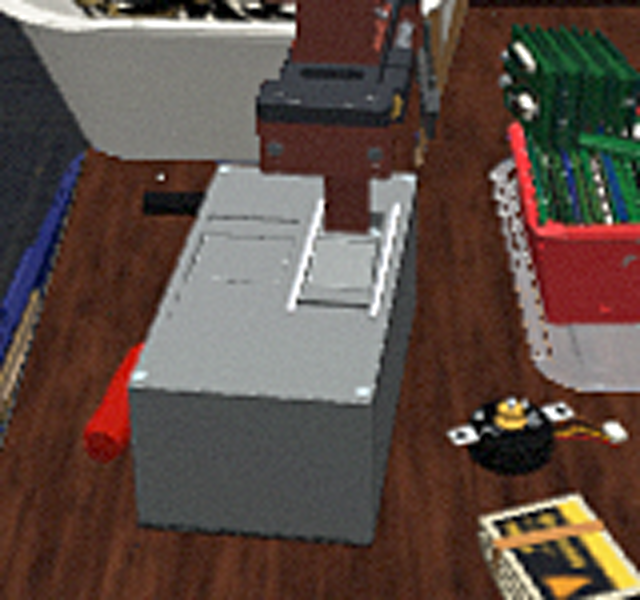

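The finger is against the step and the cover is moving (2.8 N). I'll carry on gently to the end stop.

Request:
play_rows(dp=[[-0.3, -2, 0], [-0.3, -2, 0], [-0.3, -2, 0]], yaw=[0, 0, 0])

```text
t: 8.25
ee_pos: [462.6, -201.6, 98.4]
orientation: [0.198, 3.135, 0.002]
ft_force: [5.6, 17.5, 4.8]
width: 0.6
grasp_force: 9.4
```

Request:
play_rows(dp=[[-0.2, -1.5, 0], [-0.2, -1.5, 0]], yaw=[0, 0])

```text
t: 8.42
ee_pos: [462.5, -201.9, 98.5]
orientation: [0.201, 3.135, 0.009]
ft_force: [8.8, 31.4, 8.3]
width: 0.2
grasp_force: 16.1
```

End stop felt. Backing off and checking.

Request:
play_rows(dp=[[0.5, 4, 0], [0.6, 5, 0], [0, 6, 4], [0, 0, 20], [0, 0, 35], [20, 0, 35], [25, 0, 5], [0, 0, 0]], yaw=[0, 0, 0, 0, 0, 0, 0, 0])

```text
t: 9.08
ee_pos: [513.6, -191.4, 201.4]
orientation: [0.195, 3.126, -0.005]
ft_force: [0.8, -0.5, -0.3]
width: 0.5
grasp_force: 0.0
```

```bash
python3 - <<'E'
from h import *
T=wpose(); im=viewer.get_image("wrist"); save(im,"w3.png"); print(T[:3,3])
for r in models.landmark_of(im,"cover_step")[:2]: print(r["conf"],r["location"],wray(im,T,*r["location"],100.5).round(1))
E
```

```text
[ 513.5892201  -191.44672477  201.36935597]
0.74 [290.5, 171.2] [ 462.5 -210.6  100.5]
```

View pics/w3.png

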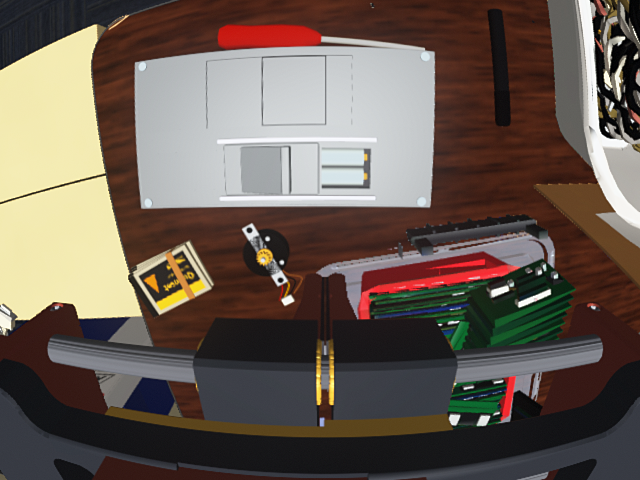

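The picture shows the cover at the rails' -y end, with the cells uncovered at cols 320–370. The step's face has moved 38–39 mm, the hard stop was felt, and the loose things look undisturbed.

```bash
python3 -c "
from workcell import ticket; print(ticket.close_job())"
```

```text
the job is handed in; nothing more can be done
None
```

The catch was found and pressed, the cover was pushed to its end stop (about 38 mm open by the wrist camera), nothing else was touched, and the job is handed in; no verdict came back.

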